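# Loosen the length stop's knurled wheel and set the stop to the blank

## Task

The sliding wooden length stop on the jig is locked by the big knurled wheel. With a fingertip rolled along the wheel's rim, turn it two full turns counter-clockwise as seen from above (no more than a quarter turn beyond that) to loosen it, without shifting the stop yet. Then push the stop by its end plate until its head rests against the end of the blank, without shoving or lifting the blank or disturbing the other things on the bench, and move the robot clear.

Things in the scene. Friction and masses are not known exactly. Their poses are not given: they have to be found in the camera images.
- jig: length-stop jig fixed to the bench; its place and yaw change from run to run. Origin: on the wheel's axis, at bench level. z up, y along the slide towards the blank. Plywood base 130 mm wide (x), from y = -180 to +400 mm, 18 mm thick. On it the dark wooden guide block, 70 x 70 mm, centred on the axis, top at 63 mm, with the stop's bar running through it along y and the knurled wheel on top.
- wheel_center (a point): centre of the top face of the knurled aluminium wheel, 94 mm above the bench. Its axis is vertical; 95 mm across the knurl (36 small upright ribs standing 1.5 mm proud), 22 mm tall (rim from 72 to 94 mm above the bench), overhanging the guide block except that the block's corners lie 49.5 mm from the axis. A dark radial groove in its top face shows the turning. It neither rises nor drops as it turns. Nothing higher than 62 mm stands within 110 mm of its axis.
- wheel (a joint): turn of the wheel in rad, 0 fully tight, growing counter-clockwise seen from above (that loosens). Starts between 0 and 0.25. Turns against a steady friction of 0.07 N m (about 1.5 N at the rim) and stays where it is left.
- stop (a joint): travel of the stop along the jig's y towards the blank, in m, 0 to 0.09 (starts between 0 and 0.02). It slides against about 3 N of friction and stays where it is left.
- stop_face (a point): centre of the stop's head face that meets the blank (looks to the jig's +y). The head is a wooden plate 60 mm wide, 20 mm thick, from 20 to 60 mm above the bench; at joint 0 this point is at jig y = +70 mm, 40 mm above the bench.
- push_face (a point): point on the outer face (looks to the jig's -y) of the stop's end plate, at the end away from the blank: the place to push towards +y. The plate is wooden, 60 mm wide, 20 mm thick, from 20 to 75 mm above the bench; at joint 0 this point is at jig y = -160 mm, 55 mm above the bench.
- blank: loose beech blank lying on the jig's base in line with the stop, 60 (x) x 240 (y) x 40 mm tall, 0.3 to 0.6 kg. Origin: centre of its underside, axes parallel to the jig's; the end that meets the stop is at its y = -120 mm.
- glue: bystander, loose: white plastic glue bottle, 60 mm across, 140 mm tall. Leave alone. Origin: underside
- trysquare: bystander, loose: try square lying flat: dark wooden stock 110 mm long, steel blade 150 mm, 16 mm tall. Leave alone. Origin: underside
- chisel: bystander, loose: chisel lying flat, 250 mm long. Leave alone. Origin: underside
- dowelblock: bystander, loose: small wooden block 35 x 70 x 30 mm. Leave alone. Origin: underside
- waxtin: bystander, loose: low steel tin, 70 mm across, 35 mm tall. Leave alone. Origin: underside
- mallet: bystander, loose: joiner's mallet lying flat, 265 mm long, head 120 x 70 x 55 mm. Leave alone. Origin: underside
- offcut: bystander, loose: dark offcut 50 x 90 x 22 mm. Leave alone. Origin: underside
Not all that is in view belongs to the job. Leave any red or turquoise look-alike of the blank alone.

How it is judged:
On the way, in this order (a step that is already met when the one before it is completed fails the run):
1. the wheel has been loosened by two full turns (value of joint wheel above 11.9 rad), for 0.2 s.
2. the stop's head rests against the end of the blank (y of stop_face in the frame of blank above -0.124 m), for 0.2 s.
At the end, for the whole second after the job is handed in: The wheel stands at 11.9 to 14.8 rad (two turns, less a tenth or plus a third), the stop's face is within 4 mm of the blank's end, the blank has moved less than 12 mm and lies flat, everything is at rest (value of joint wheel between 11.9 and 14.8 rad and y of stop_face in the frame of blank between -0.124 and -0.115 m and distance of blank from where it was at the start of the episode below 0.012 m and angle between blank's own z axis and vertical below 0.03 rad and linear speed of blank below 0.01 m/s and velocity of joint stop below 0.005 m/s and velocity of joint wheel between -0.05 and 0.05 rad/s); the robot touches nothing.
It fails at once if the stop was shifted more than 6 mm before the wheel was loosened two turns (distance of stop_face from where it was at the start of the episode above 0.006 m and value of joint wheel below 11.9 rad).
It fails at once if the wheel was unscrewed too far (value of joint wheel above 14.8 rad).
It fails at once if the blank was shoved 12 mm or more (distance of blank from where it was at the start of the episode above 0.012 m).
It fails at once if the blank was lifted (height (world z) of blank above 0.026 m).
It fails at once if a bystander was moved more than 15 mm (distance of any of glue, trysquare, chisel, dowelblock, waxtin, mallet, offcut from where it was at the start of the episode above 0.015 m).
It also fails if it takes over 72 s, if anything falls off the work surface, if the arm or the gripper's body presses on something with over 40 N, if the wrist force passes 120 N, or if a joint passes its speed limit or range.

## Robot

A 6-joint arm with a two-finger parallel gripper is mounted at the origin on the work surface. World frame = base frame: x ahead of the robot, y to its left, z up, the work surface at z = 0. Lengths are in m, angles in rad, forces in N, time in s.
With the tool pointing down it reaches from about 0.325 to 0.75 m from the base axis. Payload 7.6 kg.
Tool frame: the origin (TCP) lies on the centre line of the jaws, within the pads' length; the fingertips stand 22 mm ahead of it and the grasp point (between the pads) lies 3 mm ahead of it (robot.tip_extent is the distance from the TCP to the fingertips, in m); z points along the fingers, y is the line along which they close (so a half turn about z gives the same grasp; the last joint's range is limited). The gripper opens to 85 mm and grips with 20 to 120 N. Pads are 22 mm wide; open, the fingers measure 114 mm over their backs; the gripper's body (76 mm by 85 mm) begins 54 mm behind the grasp point. The pads swing forward as they close: fully open they stand 13 mm farther back than shut.
Start: joints at [-1.375, 0.052, 1.401, -0, 1.689, -0.07], TCP at [0.138, -0.507, 0.224] pointing down, gripper open.
Joint ranges: [-2.9, 2.9], [-0.91, 2.17], [0.12, 2.37], [-1.06, 4.2], [0.26, 2.73], [-2.93, 2.93]. Speed limits (rad/s): [2.57, 2.57, 3.01, 3.14, 3.14, 3.14].

## Interface

Orientations are given as a rotation vector (axis times angle).
In Python, from rig import robot gives the robot as it stands.
- The arm moves only by the tool carry_out, never from a script. Its argument "increments" is a list that holds one entry, the list of rows, each a list of 7 numbers: the turn, a rotation vector about the world's x, y, z in units of 8 degrees (1.0 is 8 degrees), then the shift along the world's x, y, z in units of 30 mm (1.0 is 30 mm), then the finger opening in mm, from 0 to 85.4. In form: [[[ax, ay, az, dx, dy, dz, claw], ...]]. A call has 1 to 5 rows; each row is the pose to reach, as a shift and turn from the pose commanded when the call began; what a row does not reach only later rows make up. A row lasts 1/10 s, in which the tool goes at most 50 mm and 8.59 degrees, less where a joint would pass 70% of its speed; a pose out of reach is approached as far as the arm can. A call with a gripper value outside its range is refused whole. The fingers move at their own pace and stop on an object; the grip force is fixed at half the most. Time passes only in rows, so rows that repeat a pose let the fingers close. It gives the time, the measured TCP pose, the force, the opening and the grip force at its end, in the units of the state.
- robot.state(): the state, without advancing time (a new reading comes with each control period).
- robot.camera(name): name is "scene" or "top" or "wrist"; returns (picture, depth): 480x640x3 uint8, red, green, blue; 480x640 float32, m along the optical axis (not along the pixel's ray), 0 where there is no reading.
- robot.camera_model(name): a dict with "vfov" (degrees; the focal length in pixels is half the picture's height over the tangent of half this angle, whatever the lens; pixels are square), "cx", "cy" (the principal point, pixels), "cam_to_world" (4x4, takes a point from camera to world coordinates); the wrist camera has in their place "T_tool_cam" (4x4, takes a point from camera to tool coordinates, whose origin is the TCP and whose axes are the flange's). Camera axes: x right, y down, z forward; pixel columns grow to the right and rows downward; lengths in m; the calibration is good to about 2 mm. A picture is of the moment at which its call begins: read the wrist's pose just before it. camera_model takes no time and is no camera call.
- robot.sign_off(): hands the job in; it is judged then, once.
The state is a dict: "clock": time; "joint_positions": joint angles; "qvel": joint speeds; "joint_efforts": joint torques, N m; "ee_pos": TCP position; "tcp_rot": TCP orientation; "wrist_force": force on the tool from outside, world axes, zero at the start; "wrist_torque": the same for the moment, N m; "width": opening from 0.0 (shut) to 1.0 (fully open); "gripper_force": force on a finger pad.
Only numpy, scipy, OpenCV 4.12 (cv2) and the standard library are available. Lean on these libraries where they do the work, as an engineer would, in place of code of your own. Each camera call takes 0.05 s, during which the arm holds its last target. There are 200 camera calls.

## Working session

There is one attempt and no reset: what is moved stays moved. The work goes in short steps, Python scripts to look and compute and a tool call to move; the robot and the scene stay as the last step left them, time stands still between calls to the robot, and variables do not carry over. Pictures are saved under pics/ and viewed, at most 10 in all, crops included, and the job is handed in when it is done.

Besides the shell and the picture viewer there is one more tool, called after ">>>" by a JSON object that holds its "api" and its "payload", one argument or row to a line. carry_out: Moves the arm, as the interface text tells. Its arguments: {"type":"object","properties":{"increments":{"type":"array","items":{"type":"array","items":{"type":"array","items":{"type":"number"}}}}},"required":["increments"]}

```bash
mkdir -p pics
cat > h.py <<'E'
import numpy as np, cv2
from rig import robot
def grab(n,f=None):
    im,d=robot.camera(n)
    if f: cv2.imwrite('pics/'+f,im[:,:,::-1])
    return im,d
def cloud(n,d):
    m=robot.camera_model(n); f=240/np.tan(np.radians(m['vfov'])/2)
    v,u=np.mgrid[:480,:640]
    p=np.stack([(u-m['cx'])*d/f,(v-m['cy'])*d/f,d,np.ones_like(d)],-1)
    return (p@np.array(m['cam_to_world']).T)[...,:3]
E
python3 - <<'E'
from h import *
s=robot.state();print(s)
for n in('top','scene'):
    im,d=grab(n,n+'1.png'); np.savez(n+'1.npz',im=im,d=d)
    m=robot.camera_model(n);print(n,m['vfov'],m['cx'],m['cy'],np.round(m['cam_to_world'],3).tolist(),(d>0).mean())
E
```

```text
{'clock': 0.0, 'joint_positions': array([-1.37533629e+00,  5.28249400e-02,  1.40172880e+00, -2.46405536e-05,
        1.68858313e+00, -7.02769049e-02]), 'qvel': array([-0.00170136,  0.00048783,  0.00024044,  0.00181056,  0.00120145,
       -0.00048971]), 'joint_efforts': array([ 1.29004726e-03, -3.81672335e+01, -3.60183835e+01, -6.92662388e-05,
        6.22274412e-03, -1.39040378e-05]), 'ee_pos': array([ 0.13784245, -0.50626023,  0.22267657]), 'tcp_rot': array([-3.11237704e+00, -4.15983055e-01,  1.89998176e-04]), 'wrist_force': array([-0.58336657, -0.28199505, -0.8859047 ]), 'wrist_torque': array([ 0.00279692, -0.01797943, -0.0052329 ]), 'gripper_force': 0.0, 'width': 0.9974781492157911}
top 51.48538027485412 316.2027225914144 245.5164495000874 [[0.003, -0.993, 0.12, 0.368], [-1.0, -0.003, -0.0, 0.188], [0.0, -0.12, -0.993, 1.427], [0.0, 0.0, 0.0, 1.0]] 0.99607421875
scene 53.92737450372158 316.7693309784737 237.7564157658391 [[0.009, 0.85, -0.527, 1.092], [1.0, -0.013, -0.004, 0.172], [-0.01, -0.526, -0.85, 0.949], [0.0, 0.0, 0.0, 1.0]] 0.9959602864583333
```

View pics/top1.png

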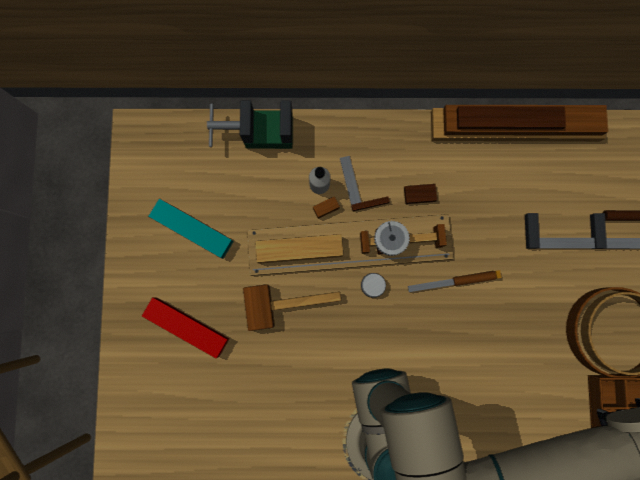

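View pics/scene1.png

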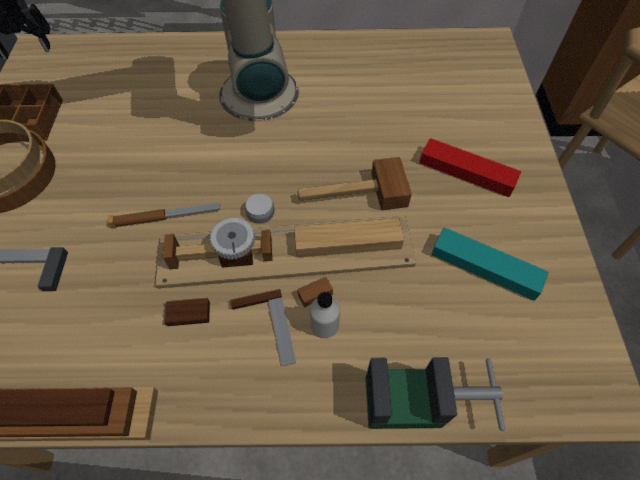

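The top view shows the wheel at (392,238), the stop's head at (366,242) and its end plate at (441,236). The beech blank is at (300,248). The red block at (185,327) and the turquoise one at (190,228) are look-alikes. The beech one on the jig's base, in line with the stop, is the one meant.

```bash
cat > m.py <<'E'
from h import *
for n in('top','scene'):
    z=np.load(n+'1.npz');P=cloud(n,z['d']);v,u=np.mgrid[:480,:640]
    X,Y,Z=P[...,0],P[...,1],P[...,2]
    near=(X>.2)&(X<.7)&(Y>-.25)&(Y<.6)
    w=near&(Z>.085)&(Z<.105)
    k,l,st,c=cv2.connectedComponentsWithStats(w.astype(np.uint8))
    for i in range(1,k):
        if st[i,4]<60: continue
        q=P[l==i]; (cc,r)=cv2.minEnclosingCircle(q[:,:2].astype(np.float32)); print(n,'z~.094',st[i,4],c[i].round(),q.mean(0).round(4),cc,r)
    # blank top at .058
    b=near&(Z>.050)&(Z<.064)
    k,l,st,c=cv2.connectedComponentsWithStats(b.astype(np.uint8))
    for i in range(1,k):
        if st[i,4]<60: continue
        q=P[l==i]; r=cv2.minAreaRect(q[:,:2].astype(np.float32)); print(n,'z~.058',st[i,4],c[i].round(),q.mean(0).round(4),np.round(cv2.boxPoints(r),3).tolist(),r)
    b=near&(Z>.066)&(Z<.082)
    k,l,st,c=cv2.connectedComponentsWithStats(b.astype(np.uint8))
    for i in range(1,k):
        if st[i,4]<40: continue
        q=P[l==i]; r=cv2.minAreaRect(q[:,:2].astype(np.float32)); print(n,'z~.075',st[i,4],c[i].round(),q.mean(0).round(4),np.round(cv2.boxPoints(r),3).tolist(),r)
z=np.load('top1.npz');c=z['im'][190:300,230:470,::-1];s=z=np.load('scene1.npz')['im'][150:290,140:420,::-1]
cv2.imwrite('pics/crop.png',np.vstack([cv2.resize(c,(600,275),interpolation=2),cv2.resize(s,(600,300),interpolation=2)]))
E
python3 m.py
```

```text
top z~.094 932 [392. 238.] [ 0.5522 -0.0171  0.0942] (0.5525500774383545, -0.017295461148023605) 0.04739132151007652
top z~.058 161 [425. 237.] [ 0.5598 -0.1156  0.0532] [[0.5109999775886536, -0.08100000023841858], [0.5350000262260437, -0.16200000047683716], [0.5929999947547913, -0.1459999978542328], [0.5690000057220459, -0.06400000303983688]] ((0.5520691871643066, -0.11340657621622086), (0.060382965952157974, 0.0846579447388649), 16.02210235595703)
top z~.058 167 [366. 241.] [0.5462 0.0493 0.0584] [[0.515999972820282, 0.05900000035762787], [0.5189999938011169, 0.020999999716877937], [0.5789999961853027, 0.027000000700354576], [0.574999988079071, 0.06499999761581421]] ((0.5471764206886292, 0.043064482510089874), (0.05946816876530647, 0.03764379024505615), 5.764543056488037)
top z~.058 1831 [299. 248.] [0.5277 0.2348 0.058 ] [[0.4880000054836273, 0.35199999809265137], [0.5080000162124634, 0.11299999803304672], [0.5680000185966492, 0.11800000071525574], [0.5490000247955322, 0.3569999933242798]] ((0.5281659960746765, 0.23481036722660065), (0.060677800327539444, 0.2398526519536972), 4.71
[... 2095 characters left out ...]
, 82.30482482910156)
scene z~.075 258 [168. 246.] [ 0.5673 -0.1531  0.0747] [[0.5329999923706055, -0.1469999998807907], [0.5350000262260437, -0.16699999570846558], [0.5960000157356262, -0.16099999845027924], [0.593999981880188, -0.14100000262260437]] ((0.5643907785415649, -0.15407171845436096), (0.06185334175825119, 0.020493727177381516), 5.161378860473633)
scene z~.075 61 [237. 255.] [ 0.5917 -0.0013  0.0779] [[0.5690000057220459, 0.028999999165534973], [0.5920000076293945, -0.039000000804662704], [0.6100000143051147, -0.032999999821186066], [0.5860000252723694, 0.03500000014901161]] ((0.589070200920105, -0.002181660383939743), (0.01899179257452488, 0.07155384123325348), 18.856491088867188)
```

View pics/crop.png

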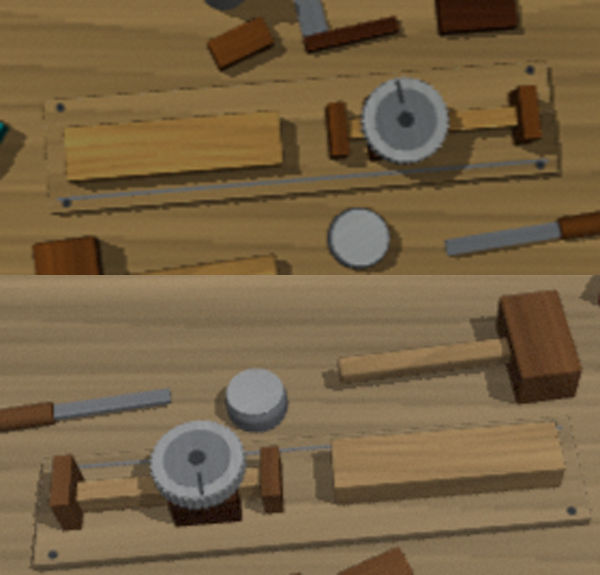

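The crop confirms it: the beech blank is on the base, the stop's head faces it, and the groove points to about world +x. I'll approach the wheel on the jig's -y side with the fingers shut.

>>> {"api": "carry_out", "payload": {
  "increments": [
    [[0,0,-0.66,1.2,1.2,0,0],[0,0,-1.32,2.4,2.35,0,0],[0,0,-1.32,3.5,3.4,0,0],[0,0,-1.32,4.7,4.6,0,0],[0,0,-1.32,5.8,5.7,0,0]]
  ]
}}

```text
clock: 0.6
ee_pos: [0.3129, -0.3338, 0.2232]
tcp_rot: [-3.139, -0.128, 0.0]
wrist_force: [1.0, -0.1, -0.3]
width: 0.147
gripper_force: 0.0
```

>>> {"api": "carry_out", "payload": {
  "increments": [
    [[0,0,0,1.1,1.1,0,0],[0,0,0,2.2,2.2,0,0],[0,0,0,3.3,3.3,0,0],[0,0,0,4.4,4.4,0,0],[0,0,0,5.5,5.4,0,0]]
  ]
}}

```text
clock: 1.1
ee_pos: [0.4779, -0.1717, 0.2233]
tcp_rot: [-3.139, -0.129, 0.0]
wrist_force: [-0.4, -1.4, -0.0]
width: -0.001
gripper_force: 0.0
```

>>> {"api": "carry_out", "payload": {
  "increments": [
    [[0,0,0,1.0,1.0,0,0],[0,0,0,2.0,1.9,0,0],[0,0,0,2.7,2.6,-1.0,0],[0,0,0,2.7,2.6,-2.5,0],[0,0,0,2.7,2.6,-4.15,0]]
  ]
}}

```text
clock: 1.6
ee_pos: [0.5588, -0.0947, 0.098]
tcp_rot: [3.138, 0.131, 0.003]
wrist_force: [0.3, -0.0, 0.1]
width: 0.001
gripper_force: 0.0
```

```bash
cat >> h.py <<'E'
C=np.array([.5527,-.0165]);a=np.radians(4.65);R=np.array([[np.cos(a),-np.sin(a)],[np.sin(a),np.cos(a)]])
def jig():
    s=robot.state();p=s['ee_pos'];f=s['wrist_force']
    print('t',round(s['clock'],2),'jig',((p[:2]-C)@R*1e3).round(1),'z',p[2].round(4),'F jig',(f[:2]@R).round(1),f[2].round(1))
E
python3 - <<'E'
from h import *
jig()
a1,_=grab('wrist'); a2,_=grab('scene'); a3,_=grab('top')
cv2.imwrite('pics/w2.png',np.hstack([cv2.resize(a1,(533,400)),cv2.resize(np.vstack([a2[180:300,150:330],a3[180:300,300:480]]),(267,400))])[:,:,::-1])
E
```

```text
t 1.6 jig [ -0.3 -78.4] z 0.098 F jig [ 0.3 -0. ] 0.1
```

View pics/w2.png

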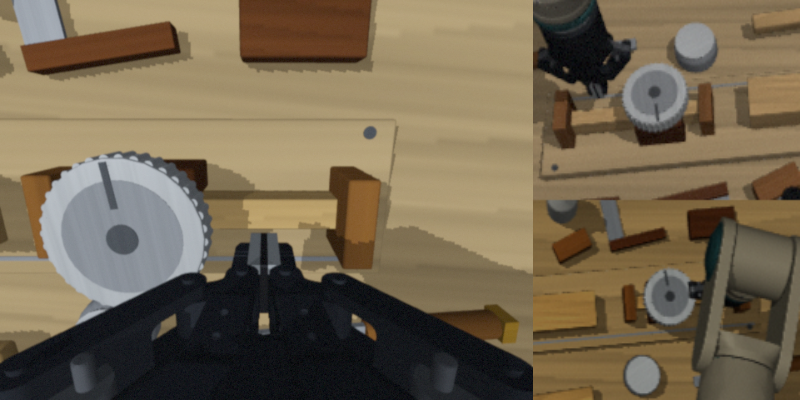

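The wrist view shows the shut fingers at (263,260), beside the wheel at (122,240), with the groove clear at (108,185). Next I'll add a groove reader and press in gently.

>>> {"api": "carry_out", "payload": {
  "increments": [
    [[0,0,0,-0.02,0.2,0,0],[0,0,0,-0.04,0.4,0,0],[0,0,0,-0.05,0.5,0,0],[0,0,0,-0.05,0.55,0,0],[0,0,0,-0.05,0.55,0,0]]
  ]
}}

```text
clock: 2.25
ee_pos: [0.5568, -0.0789, 0.0999]
tcp_rot: [3.139, 0.129, 0.002]
wrist_force: [0.5, 1.2, -0.1]
width: -0.004
gripper_force: 0.0
```

```bash
cat >> h.py <<'E'
from scipy.spatial.transform import Rotation as Ro
def groove(names=('scene','wrist')):
    th=np.radians(np.arange(0,360,2)); r=np.arange(.018,.031,.002)
    W=np.stack([C[0]+np.outer(np.cos(th),r),C[1]+np.outer(np.sin(th),r),np.full((180,len(r)),.094)],-1)
    for n in names:
        s=robot.state();m=robot.camera_model(n)
        if n=='wrist':
            T=np.eye(4);T[:3,:3]=Ro.from_rotvec(s['tcp_rot']).as_matrix();T[:3,3]=s['ee_pos'];T=T@np.array(m['T_tool_cam'])
        else: T=np.array(m['cam_to_world'])
        im,_=grab(n);f=240/np.tan(np.radians(m['vfov'])/2)
        q=(W-T[:3,3])@T[:3,:3]
        g=cv2.remap(cv2.cvtColor(im,6),(q[...,0]/q[...,2]*f+m['cx']).astype(np.float32),(q[...,1]/q[...,2]*f+m['cy']).astype(np.float32),1)
        b=g.mean(1);i=np.argsort(b)[:4];print(n,'dark at deg',(i*2).tolist(),b[i].round().tolist(),'median',np.median(b))
E
python3 -c "
from h import *
jig();groove()"
```

```text
t 2.25 jig [ -1.  -62.5] z 0.0999 F jig [0.6 1.1] -0.1
scene dark at deg [16, 14, 18, 12] [72.0, 76.0, 76.0, 86.0] median 116.42857142857143
wrist dark at deg [14, 16, 18, 20] [90.0, 90.0, 91.0, 103.0] median 146.21428571428572
```

>>> {"api": "carry_out", "payload": {
  "increments": [
    [[0,0,0,0,0.05,-0.05,0],[0,0,0,0,0.1,-0.05,0],[0,0,0,0,0.1,-0.05,0]]
  ]
}}

```text
clock: 2.65
ee_pos: [0.5564, -0.0759, 0.0973]
tcp_rot: [-3.139, -0.128, 0.001]
wrist_force: [0.3, -0.1, 0.7]
width: 0.001
gripper_force: 0.0
```

```bash
python3 -c "
from h import *
jig()"
```

```text
t 2.65 jig [ -1.2 -59.5] z 0.0973 F jig [ 0.3 -0.2] 0.7
```

>>> {"api": "carry_out", "payload": {
  "increments": [
    [[0,0,0,0,0.05,0,0],[0,0,0,0,0.1,0,0],[0,0,0,0,0.1,0,0]]
  ]
}}

```text
clock: 2.95
ee_pos: [0.5565, -0.0729, 0.0976]
tcp_rot: [3.139, 0.128, 0.0]
wrist_force: [0.1, -0.1, -0.8]
width: 0.001
gripper_force: 0.0
```

```bash
python3 -c "
from h import *
jig()"
```

```text
t 2.95 jig [ -0.8 -56.5] z 0.0976 F jig [ 0.1 -0.1] -0.8
```

>>> {"api": "carry_out", "payload": {
  "increments": [
    [[0,0,0,0,0.05,0,0],[0,0,0,0,0.1,0,0],[0,0,0,0,0.1,0,0]]
  ]
}}

```text
clock: 3.25
ee_pos: [0.5564, -0.0699, 0.0975]
tcp_rot: [3.139, 0.128, -0.0]
wrist_force: [-0.7, -0.0, 0.3]
width: 0.003
gripper_force: 0.0
```

```bash
python3 -c "
from h import *
jig()"
```

```text
t 3.25 jig [ -0.6 -53.5] z 0.0975 F jig [-0.7  0. ] 0.3
```

>>> {"api": "carry_out", "payload": {
  "increments": [
    [[0,0,0,0,0.04,0,0],[0,0,0,0,0.07,0,0],[0,0,0,0,0.07,0,0]]
  ]
}}

```text
clock: 3.55
ee_pos: [0.5564, -0.0679, 0.0975]
tcp_rot: [3.139, 0.128, -0.0]
wrist_force: [-0.2, -0.8, -0.1]
width: -0.001
gripper_force: 0.0
```

```bash
python3 -c "
from h import *
jig()"
```

```text
t 3.55 jig [ -0.5 -51.5] z 0.0975 F jig [-0.3 -0.8] -0.1
```

>>> {"api": "carry_out", "payload": {
  "increments": [
    [[0,0,0,0,0.04,0,0],[0,0,0,0,0.07,0,0],[0,0,0,0,0.07,0,0]]
  ]
}}

```text
clock: 3.85
ee_pos: [0.5564, -0.0658, 0.0975]
tcp_rot: [3.139, 0.128, 0.0]
wrist_force: [-0.3, -0.5, 0.5]
width: 0.001
gripper_force: 0.0
```

Run:
```python
from h import *
jig()
a1,_=grab('wrist'); a2,_=grab('scene')
cv2.imwrite('pics/w3.png',np.hstack([cv2.resize(a1[120:420,60:460],(533,400)),cv2.resize(a2[200:290,180:240],(267,400),interpolation=2)])[:,:,::-1])
```

```text
t 3.85 jig [ -0.3 -49.4] z 0.0975 F jig [-0.3 -0.4] 0.5
```

View pics/w3.png

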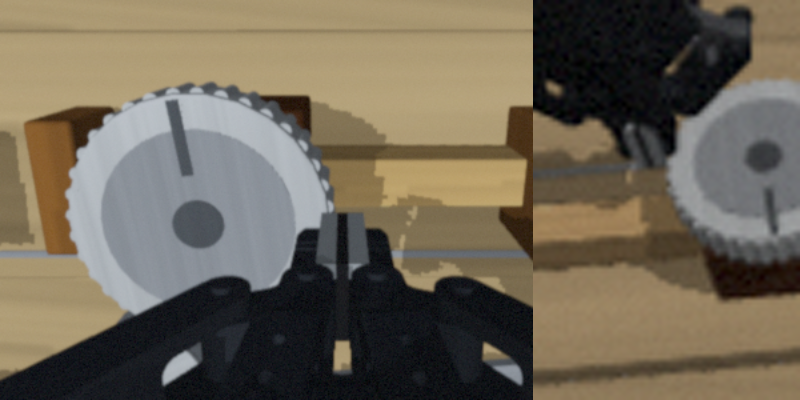

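The finger is still a few millimetres short of the rim: in the scene crop the pad is at (645,145) and the rim at (670,160). I'll measure where the tip really is.

Run:
```python
from h import *
m=robot.camera_model('scene');_,d=grab('scene');P=cloud('scene',d);J=(P[...,:2]-C)@R*1e3
z=P[...,2]*1e3
for lo in range(70,125,5):
    k=(abs(J[...,0])<40)&(J[...,1]>-95)&(J[...,1]<-30)&(z>lo)&(z<lo+5)
    w=k&(np.hypot(J[...,0],J[...,1])>51)
    if w.sum(): print(lo,w.sum(),'x',J[w][:,0].min().round(),J[w][:,0].max().round(),'y',J[w][:,1].min().round(),J[w][:,1].max().round())
```

```text
105 3 x 9.0 10.0 y -55.0 -51.0
110 3 x 5.0 7.0 y -61.0 -58.0
115 7 x 5.0 12.0 y -62.0 -51.0
120 6 x 6.0 10.0 y -61.0 -50.0
```

Run:
```python
from h import *
print(robot.tip_extent, robot.state()['ee_pos'],robot.state()['joint_positions'])
im,d=grab('scene');P=cloud('scene',d);J=(P[...,:2]-C)@R*1e3;z=P[...,2]*1e3
np.set_printoptions(linewidth=200)
print((z[222:246,198:216]).round().astype(int));print(J[222:246,198:216,1].round().astype(int)[::3]);print(im[222:246,198:216].mean(-1).astype(int))
```

```text
0.022 [ 0.5564517  -0.06588265  0.09755703] [-1.83701561e-01  2.26138898e-01  1.46407943e+00 -9.45316549e-05
  1.45130439e+00  1.30561244e+00]
[[166 162 155 176 174 176 172 174 174 171 164 158 157 158 164 165 164 163]
 [167 163 154 150 165 161 164 160 162 164 162 154 155 161 160 161 163 158]
 [164 163 156 148 161 161 157 158 159 157 158 152 149 158 158 159 159 154]
 [159 157 156 150 143 157 156 949 157 156 156 146 150 126 155 156 155 155]
 [152 153 157 146 144 154 151 153 153 151 152 143 131 126   2   2   2  92]
 [153 150 151 142 142 152 149 150 151 149 147 141 135 124  -2  93  96  93]
 [150 147 145 145 141 144 143 143 148 138 138 134 130 126   2  93  95  98]
 [133 133 139 141 142 139 142 139 138 133 136 132 134 124  92  95  95  94]
 [134 134 136 139 136 138 138 137 136 130 134 132 131 127  93  93  95  94]
 [129 128 128 135 133 135 134 134 134 132 122 124 127 125  95  91  92  95]
 [125 124 127 131 130 129 128 128 130 131 123 122 119 121  95  92  97  96]
 [ 19 121 122 124 125 125 126 126 127 128 122 119 114 118  97  96  96  93]
 [ 17 118 119 117 121 122 124 120 122 118 121 114 114 112
[... 2545 characters left out ...]
123 150 151 152 155 146]
 [ 75  76  78  79 105  84  71  58  41  58  61  64 110 146 153 150 152 149]
 [ 72  73  74  99  92  79  74  67  68  73  76  76 114 146 153 153 154 150]
 [ 73  76  76 108  94  76  81  81  80  79  80  92 131 152 153 152 155 154]
 [ 81  80  83 112  95  81  82  82  81  80  81  81 108 148 154 151 152 153]
 [ 80  78  77  88  85  81  79  80  76  79  80  80  82 140 152 153 152 151]
 [ 80  78  83  78  80  83  82  82  80  82  82  78 111 123 147 150 154 151]
 [ 81  78  82  82  81  78  79  80  76  82  76  71  94 121 146 153 151 152]
 [ 71  74  76  77  94 106  90  80  90  89  85  82  84  88 119 147 154 155]
 [ 82  83  82 109 121 120  96  83  86  86  81  80  82  87 132 147 152 155]]
```

Run:
```python
from h import *
m=robot.camera_model('wrist');T=np.array(m['T_tool_cam']);im,d=grab('wrist');f=240/np.tan(np.radians(m['vfov'])/2)
v,u=np.mgrid[:480,:640];p=np.stack([(u-m['cx'])*d/f,(v-m['cy'])*d/f,d,np.ones_like(d)],-1)@T.T*1e3
print(T.round(3).tolist())
np.set_printoptions(linewidth=200)
for r in range(272,320,4): print(r,[tuple(p[r,c,:3].round().astype(int).tolist()) for c in (306,312,318,324,330)])
# wheel top in world via wrist
s=robot.state();Q=p[...,:3]@Ro.from_rotvec(s['tcp_rot']).as_matrix().T/1e3+s['ee_pos']
for c,r in((150,290),(270,290),(200,340),(430,180),(420,150)): print((c,r),Q[r,c].round(4))
```

```text
[[-0.0, -0.965, -0.263, 0.066], [1.0, 0.0, -0.001, -0.001], [0.001, -0.263, 0.965, -0.149], [0.0, 0.0, 0.0, 1.0]]
272 [(7, -6, 7), (-9, -4, 48), (-9, -1, 48), (-9, 3, 49), (-9, 7, 49)]
276 [(5, -6, 7), (-24, -5, 81), (-23, 0, 79), (-25, 4, 82), (-24, 8, 81)]
280 [(11, -6, -12), (11, -3, -12), (11, -1, -12), (10, 2, -11), (10, 4, -11)]
284 [(10, -6, -16), (10, -3, -16), (10, -1, -16), (11, 2, -17), (11, 4, -17)]
288 [(11, -5, -20), (10, -3, -19), (10, -1, -20), (11, 2, -20), (10, 4, -20)]
292 [(11, -5, -24), (11, -3, -24), (11, -1, -24), (10, 2, -23), (10, 4, -23)]
296 [(10, -5, -27), (10, -3, -27), (11, -1, -28), (10, 1, -27), (10, 4, -27)]
300 [(11, -5, -31), (11, -3, -31), (11, -1, -31), (10, 1, -30), (11, 4, -31)]
304 [(10, -5, -34), (11, -3, -34), (10, -1, -34), (10, 1, -33), (11, 3, -35)]
308 [(10, -5, -37), (10, -3, -37), (11, -1, -38), (11, 1, -38), (11, 3, -37)]
312 [(11, -5, -41), (10, -3, -39), (10, -1, -40), (10, 1, -40), (10, 3, -40)]
316 [(10, -5, -43), (11, -3, -43), (11, -1, -44), (11, 1, -44), (10, 3, -43)]
(150, 290) [0.5487 0.0132 0.0926]
(270, 290) [ 0.5536 -0.043   0.0935]
(200, 340) [ 0.565  -0.0306  0.1569]
(430, 180) [ 0.604  -0.1338  0.0165]
(420, 150) [ 0.622  -0.1244  0.0168]
```

Both cameras put the visible fingertips about 9 mm behind the TCP, not 22 mm ahead of it. So the tips are still above the wheel's top, which is why nothing has touched. I'll back off and lower to the measured tip height.

>>> {"api": "carry_out", "payload": {
  "increments": [
    [[0,0,0,0.03,-0.33,0,0],[0,0,0,0.05,-0.66,0,0],[0,0,0,0.05,-0.66,-0.4,0],[0,0,0,0.05,-0.66,-0.78,0],[0,0,0,0.05,-0.66,-0.78,0]]
  ]
}}

```text
clock: 4.6
ee_pos: [0.5563, -0.0853, 0.071]
tcp_rot: [-3.138, -0.128, 0.008]
wrist_force: [-0.3, 0.0, -0.3]
width: -0.005
gripper_force: 0.0
```

>>> {"api": "carry_out", "payload": {
  "increments": [
    [[0,0,0,-0.01,0.15,0,0],[0,0,0,-0.02,0.3,0,0],[0,0,0,-0.02,0.3,0,0]]
  ]
}}

```text
clock: 4.9
ee_pos: [0.5576, -0.0758, 0.0746]
tcp_rot: [3.139, 0.13, 0.001]
wrist_force: [0.6, -0.6, 0.9]
width: 0.003
gripper_force: 0.0
```

Run:
```python
from h import *
jig()
```

```text
t 4.9 jig [  0.1 -59.5] z 0.0746 F jig [ 0.6 -0.6] 0.9
```

>>> {"api": "carry_out", "payload": {
  "increments": [
    [[0,0,0,0,0.05,0,0],[0,0,0,0,0.1,0,0],[0,0,0,0,0.1,0,0]]
  ]
}}

```text
clock: 5.2
ee_pos: [0.5575, -0.0747, 0.0745]
tcp_rot: [3.137, 0.127, 0.001]
wrist_force: [0.3, -5.4, 0.1]
width: -0.001
gripper_force: 2.4
```

Run:
```python
from h import *
jig()
```

```text
t 5.2 jig [  0.1 -58.4] z 0.0745 F jig [-0.1 -5.4] 0.1
```

Contact is at jig y ≈ -59 with about 2.8 N/mm of give. So the shut fingers are roughly a ±11 mm square there. Orbiting them without turning the tool rolls and drags the rim counter-clockwise, so I'll tabulate that path.

Run:
```python
from h import *
r,h=45.,11.
pts=[]
for k in range(9):
    q=np.radians(90*(k-1)); rot=lambda p:np.array([np.cos(q)*p[0]-np.sin(q)*p[1],np.sin(q)*p[0]+np.cos(q)*p[1]])
    loc=[(r+h,0)]+[(r*np.cos(t)+h,r*np.sin(t)+h) for t in np.radians(np.arange(0,91,18))]
    pts+= [rot(p) for p in loc]
    # next flat midpoint starts next k
W=[C+R@(p/1e3) for p in pts]
cur=np.array([.5576,-.0728]); 
W=W[1:]
for i in range(0,len(W)-4,5):
    o=np.array([np.round((w-cur)/.03,2) for w in W[i:i+5]]); print(i//5,o.tolist(),'jig end',pts[i+5].round()); cur=cur+o[-1]*.03
```

```text
0 [[0.35, 0.05], [0.81, 0.16], [1.21, 0.4], [1.51, 0.76], [1.69, 1.19]] jig end [ 54. -25.]
1 [[0.04, 0.47], [0.01, 0.84], [-0.02, 1.2], [-0.13, 1.66], [-0.38, 2.06]] jig end [47. 37.]
2 [[-0.36, 0.3], [-0.79, 0.48], [-1.26, 0.52], [-1.62, 0.49], [-1.99, 0.46]] jig end [-11.  56.]
3 [[-0.46, -0.11], [-0.86, -0.36], [-1.16, -0.72], [-1.34, -1.15], [-1.37, -1.62]] jig end [-56.  11.]
4 [[0.03, -0.36], [0.06, -0.73], [0.17, -1.19], [0.41, -1.59], [0.77, -1.89]] jig end [-37. -47.]
5 [[0.43, -0.18], [0.9, -0.21], [1.27, -0.18], [1.63, -0.15], [2.09, -0.04]] jig end [ 25. -54.]
6 [[0.4, 0.24], [0.7, 0.6], [0.88, 1.03], [0.92, 1.5], [0.89, 1.87]] jig end [56. -0.]
7 [[-0.03, 0.36], [-0.14, 0.82], [-0.39, 1.22], [-0.75, 1.52], [-1.18, 1.7]] jig end [25. 54.]
8 [[-0.47, 0.04], [-0.83, 0.01], [-1.2, -0.02], [-1.66, -0.13], [-2.06, -0.38]] jig end [-37.  47.]
9 [[-0.3, -0.36], [-0.48, -0.79], [-0.51, -1.26], [-0.48, -1.62], [-0.45, -1.99]] jig end [-56. -11.]
10 [[0.11, -0.46], [0.35, -0.86], [0.71, -1.16], [1.14, -1.34], [1.61, -1.37]] jig end [-11. -56.]
11 [[0.37, 0.03], [0.73, 0.06], [1.19, 0.17], [1.59, 0.41], [1.89, 0.77]] jig end [ 47. -37.]
```

>>> {"api": "carry_out", "payload": {
  "increments": [
    [[0,0,0,0.35,0.05,0,0],[0,0,0,0.81,0.16,0,0],[0,0,0,1.21,0.4,0,0],[0,0,0,1.51,0.76,0,0],[0,0,0,1.69,1.19,0,0]]
  ]
}}

```text
clock: 5.7
ee_pos: [0.6086, -0.0373, 0.0741]
tcp_rot: [3.139, 0.127, 0.0]
wrist_force: [-0.1, -0.3, 0.2]
width: -0.002
gripper_force: 0.0
```

```bash
python3 -c "
from h import *
jig();groove()"
```

```text
t 5.7 jig [ 54.  -25.3] z 0.0741 F jig [-0.2 -0.3] 0.2
scene dark at deg [210, 208, 312, 314] [11.0, 12.0, 12.0, 12.0] median 20.714285714285715
wrist dark at deg [98, 104, 258, 100] [19.0, 20.0, 20.0, 20.0] median 25.07142857142857
```

The force dropped to zero at the corner, so the corners aren't as wide as I assumed, and the gripper hides the wheel on this side. I'll deepen the path by 4 mm.

```bash
cat > path.py <<'E'
from h import *
import sys
# path.py r start_index n curx cury : rows from vertex start_index of orbit
r,h=float(sys.argv[1]),11.; i0=int(sys.argv[2]); n=int(sys.argv[3]); cur=np.array([float(sys.argv[4]),float(sys.argv[5])])
pts=[]
for k in range(13):
    q=np.radians(90*(k-1)); rot=lambda p:np.array([np.cos(q)*p[0]-np.sin(q)*p[1],np.sin(q)*p[0]+np.cos(q)*p[1]])
    pts+=[rot(p) for p in [(r+h,0)]+[(r*np.cos(t)+h,r*np.sin(t)+h) for t in np.radians(np.arange(0,91,18))]]
W=[C+R@(p/1e3) for p in pts]
for i in range(i0,i0+5*n,5):
    o=np.array([np.round((w-cur)/.03,2) for w in W[i:i+5]]); cur=cur+o[-1]*.03; print(i,[[0,0,0,a,b,0,0] for a,b in o.tolist()],'jig end',pts[i+4].round(),cur.round(4))
E
python3 path.py 41 6 11 .6083 -.0371
```

```text
6 [[0, 0, 0, -0.1, 0.46, 0, 0], [0, 0, 0, -0.13, 0.83, 0, 0], [0, 0, 0, -0.16, 1.19, 0, 0], [0, 0, 0, -0.26, 1.61, 0, 0], [0, 0, 0, -0.48, 1.97, 0, 0]] jig end [44. 35.] [0.5939 0.022 ]
11 [[0, 0, 0, -0.33, 0.28, 0, 0], [0, 0, 0, -0.72, 0.44, 0, 0], [0, 0, 0, -1.15, 0.47, 0, 0], [0, 0, 0, -1.51, 0.44, 0, 0], [0, 0, 0, -1.88, 0.41, 0, 0]] jig end [-11.  52.] [0.5375 0.0343]
16 [[0, 0, 0, -0.41, -0.1, 0, 0], [0, 0, 0, -0.78, -0.32, 0, 0], [0, 0, 0, -1.06, -0.65, 0, 0], [0, 0, 0, -1.22, -1.04, 0, 0], [0, 0, 0, -1.25, -1.47, 0, 0]] jig end [-52.  11.] [ 0.5    -0.0098]
21 [[0, 0, 0, 0.03, -0.36, 0, 0], [0, 0, 0, 0.06, -0.73, 0, 0], [0, 0, 0, 0.16, -1.14, 0, 0], [0, 0, 0, 0.38, -1.51, 0, 0], [0, 0, 0, 0.71, -1.79, 0, 0]] jig end [-35. -44.] [ 0.5213 -0.0635]
26 [[0, 0, 0, 0.4, -0.16, 0, 0], [0, 0, 0, 0.82, -0.19, 0, 0], [0, 0, 0, 1.19, -0.16, 0, 0], [0, 0, 0, 1.55, -0.13, 0, 0], [0, 0, 0, 1.97, -0.03, 0, 0]] jig end [ 24. -50.] [ 0.5804 -0.0644]
31 [[0, 0, 0, 0.36, 0.22, 0, 0], [0, 0, 0, 0.64, 0.55, 0, 0], [0, 0, 0, 0.8, 0.95, 0, 0], [0, 0, 0, 0.83, 1.37, 0, 0], [0, 0, 0, 0.8, 1.74, 0, 0]
[... 292 characters left out ...]
 0, 0, -1.16, -0.03, 0, 0], [0, 0, 0, -1.57, -0.13, 0, 0], [0, 0, 0, -1.94, -0.35, 0, 0]] jig end [-35.  44.] [0.5141 0.0247]
46 [[0, 0, 0, -0.28, -0.33, 0, 0], [0, 0, 0, -0.44, -0.72, 0, 0], [0, 0, 0, -0.47, -1.15, 0, 0], [0, 0, 0, -0.44, -1.51, 0, 0], [0, 0, 0, -0.41, -1.88, 0, 0]] jig end [-52. -11.] [ 0.5018 -0.0317]
51 [[0, 0, 0, 0.1, -0.41, 0, 0], [0, 0, 0, 0.32, -0.78, 0, 0], [0, 0, 0, 0.65, -1.06, 0, 0], [0, 0, 0, 1.05, -1.22, 0, 0], [0, 0, 0, 1.47, -1.25, 0, 0]] jig end [-11. -52.] [ 0.5459 -0.0692]
56 [[0, 0, 0, 0.37, 0.03, 0, 0], [0, 0, 0, 0.73, 0.06, 0, 0], [0, 0, 0, 1.15, 0.16, 0, 0], [0, 0, 0, 1.51, 0.38, 0, 0], [0, 0, 0, 1.79, 0.71, 0, 0]] jig end [ 44. -35.] [ 0.5996 -0.0479]
```

>>> {"api": "carry_out", "payload": {
  "increments": [
    [[0,0,0,-0.1,0.46,0,0],[0,0,0,-0.13,0.83,0,0],[0,0,0,-0.16,1.19,0,0],[0,0,0,-0.26,1.61,0,0],[0,0,0,-0.48,1.97,0,0]]
  ]
}}

```text
clock: 6.3
ee_pos: [0.5968, 0.0235, 0.0755]
tcp_rot: [-3.136, -0.129, -0.016]
wrist_force: [8.8, 7.5, 0.6]
width: 0.001
gripper_force: 3.7
```

```bash
python3 -c "
from h import *
jig();groove(('top','wrist'))"
```

```text
t 6.3 jig [47.2 36.3] z 0.0755 F jig [9.4 6.8] 0.6
top dark at deg [24, 22, 20, 26] [47.0, 47.0, 48.0, 48.0] median 60.57142857142857
wrist dark at deg [128, 132, 130, 218] [15.0, 16.0, 17.0, 17.0] median 22.785714285714285
```

>>> {"api": "carry_out", "payload": {
  "increments": [
    [[0,0,0,-0.33,0.28,0,0],[0,0,0,-0.72,0.44,0,0],[0,0,0,-1.15,0.47,0,0],[0,0,0,-1.51,0.44,0,0],[0,0,0,-1.88,0.41,0,0]]
  ]
}}

```text
clock: 6.9
ee_pos: [0.5373, 0.0403, 0.0761]
tcp_rot: [-3.127, -0.135, -0.006]
wrist_force: [-3.4, 22.5, 11.7]
width: -0.0
gripper_force: 13.6
```

```bash
python3 -c "
from h import *
jig();groove()"
```

```text
t 6.9 jig [-10.7  57.8] z 0.0761 F jig [-1.6 22.7] 11.7
scene dark at deg [186, 184, 188, 182] [50.0, 51.0, 53.0, 53.0] median 115.57142857142857
wrist dark at deg [184, 186, 188, 182] [52.0, 52.0, 55.0, 55.0] median 143.57142857142858
```

The wheel has turned from 16° to 186° and the grip is good. Carrying on.

>>> {"api": "carry_out", "payload": {
  "increments": [
    [[0,0,0,-0.41,-0.1,0,0],[0,0,0,-0.78,-0.32,0,0],[0,0,0,-1.06,-0.65,0,0],[0,0,0,-1.22,-1.04,0,0],[0,0,0,-1.25,-1.47,0,0]]
  ]
}}

```text
clock: 7.5
ee_pos: [0.4956, -0.0091, 0.074]
tcp_rot: [-3.135, -0.13, 0.014]
wrist_force: [-21.9, 5.3, 14.1]
width: -0.003
gripper_force: 11.5
```

```bash
python3 -c "
from h import *
jig();groove()"
```

```text
t 7.5 jig [-56.3  12. ] z 0.074 F jig [-21.4   7.1] 14.1
scene dark at deg [270, 268, 272, 274] [72.0, 73.0, 76.0, 82.0] median 115.42857142857143
wrist dark at deg [272, 274, 276, 270] [81.0, 82.0, 83.0, 92.0] median 145.85714285714286
```

>>> {"api": "carry_out", "payload": {
  "increments": [
    [[0,0,0,0.03,-0.36,0,0],[0,0,0,0.06,-0.73,0,0],[0,0,0,0.16,-1.14,0,0],[0,0,0,0.38,-1.51,0,0],[0,0,0,0.71,-1.79,0,0]]
  ]
}}

```text
clock: 8.1
ee_pos: [0.5196, -0.0656, 0.0736]
tcp_rot: [3.138, 0.127, -0.006]
wrist_force: [-5.2, -3.9, 0.1]
width: -0.0
gripper_force: 2.6
```

```bash
python3 -c "
from h import *
jig();groove()"
```

```text
t 8.1 jig [-37.  -46.3] z 0.0736 F jig [-5.5 -3.5] 0.1
scene dark at deg [350, 348, 352, 346] [69.0, 72.0, 77.0, 80.0] median 116.0
wrist dark at deg [352, 350, 354, 356] [88.0, 89.0, 89.0, 101.0] median 147.57142857142858
```

>>> {"api": "carry_out", "payload": {
  "increments": [
    [[0,0,0,0.4,-0.16,0,0],[0,0,0,0.82,-0.19,0,0],[0,0,0,1.19,-0.16,0,0],[0,0,0,1.55,-0.13,0,0],[0,0,0,1.97,-0.03,0,0]]
  ]
}}

```text
clock: 8.7
ee_pos: [0.5806, -0.0684, 0.0742]
tcp_rot: [3.135, 0.124, 0.001]
wrist_force: [-1.4, -4.8, 0.5]
width: 0.0
gripper_force: 2.1
```

```bash
python3 -c "
from h import *
jig();groove()"
```

```text
t 8.7 jig [ 23.6 -54. ] z 0.0742 F jig [-1.8 -4.7] 0.5
scene dark at deg [256, 254, 264, 266] [13.0, 14.0, 14.0, 14.0] median 115.28571428571429
wrist dark at deg [204, 186, 198, 192] [17.0, 18.0, 18.0, 19.0] median 33.785714285714285
```

>>> {"api": "carry_out", "payload": {
  "increments": [
    [[0,0,0,0.36,0.22,0,0],[0,0,0,0.64,0.55,0,0],[0,0,0,0.8,0.95,0,0],[0,0,0,0.83,1.37,0,0],[0,0,0,0.8,1.74,0,0]]
  ]
}}

```text
clock: 9.3
ee_pos: [0.6102, -0.0134, 0.0755]
tcp_rot: [3.136, 0.127, 0.027]
wrist_force: [31.0, -1.9, -13.2]
width: 0.003
gripper_force: 15.5
```

```bash
python3 -c "
from h import *
jig();groove(('top','scene'))"
```

```text
t 9.3 jig [57.6 -1.5] z 0.0755 F jig [30.8 -4.4] -13.2
top dark at deg [170, 172, 168, 174] [52.0, 56.0, 57.0, 60.0] median 95.85714285714286
scene dark at deg [330, 320, 332, 54] [10.0, 11.0, 11.0, 11.0] median 16.142857142857142
```

>>> {"api": "carry_out", "payload": {
  "increments": [
    [[0,0,0,-0.03,0.36,0,0],[0,0,0,-0.13,0.78,0,0],[0,0,0,-0.35,1.14,0,0],[0,0,0,-0.68,1.42,0,0],[0,0,0,-1.07,1.58,0,0]]
  ]
}}

```text
clock: 9.9
ee_pos: [0.5745, 0.0387, 0.0756]
tcp_rot: [-3.132, -0.132, -0.013]
wrist_force: [9.6, 17.7, 0.2]
width: -0.0
gripper_force: 8.6
```

```bash
python3 -c "
from h import *
jig();groove(('top','scene','wrist'))"
```

```text
t 9.9 jig [26.2 53.3] z 0.0756 F jig [11.  16.9] 0.2
top dark at deg [76, 78, 74, 80] [21.0, 21.0, 22.0, 23.0] median 57.785714285714285
scene dark at deg [156, 158, 150, 160] [12.0, 12.0, 13.0, 13.0] median 54.85714285714286
wrist dark at deg [166, 172, 160, 254] [17.0, 17.0, 18.0, 18.0] median 28.42857142857143
```

>>> {"api": "carry_out", "payload": {
  "increments": [
    [[0,0,0,-0.43,0.03,0,0],[0,0,0,-0.79,0.0,0,0],[0,0,0,-1.16,-0.03,0,0],[0,0,0,-1.57,-0.13,0,0]]
  ]
}}

```text
clock: 10.45
ee_pos: [0.5252, 0.036, 0.0761]
tcp_rot: [-3.13, -0.134, -0.005]
wrist_force: [-4.0, 12.5, 10.3]
width: -0.001
gripper_force: 10.4
```

```bash
python3 -c "
from h import *
jig();groove()"
```

```text
t 10.45 jig [-23.1  54.6] z 0.0761 F jig [-3.  12.8] 10.3
scene dark at deg [284, 286, 282, 288] [72.0, 72.0, 78.0, 78.0] median 114.71428571428571
wrist dark at deg [290, 288, 286, 292] [80.0, 80.0, 81.0, 81.0] median 142.85714285714286
```

The groove is at 286° on the second lap, which makes 630° turned. About 120° more to go.

>>> {"api": "carry_out", "payload": {
  "increments": [
    [[0,0,0,-0.37,-0.22,0,0],[0,0,0,-0.65,-0.55,0,0],[0,0,0,-0.81,-0.94,0,0],[0,0,0,-0.84,-1.37,0,0],[0,0,0,-0.81,-1.73,0,0]]
  ]
}}

```text
clock: 11.05
ee_pos: [0.4955, -0.0204, 0.0735]
tcp_rot: [-3.136, -0.13, 0.022]
wrist_force: [-28.8, -0.3, 17.0]
width: -0.001
gripper_force: 14.7
```

```bash
python3 -c "
from h import *
jig();groove()"
```

```text
t 11.05 jig [-57.3   0.7] z 0.0735 F jig [-28.7   2. ] 17.0
scene dark at deg [10, 12, 8, 14] [72.0, 72.0, 74.0, 82.0] median 115.64285714285714
wrist dark at deg [12, 14, 10, 16] [88.0, 88.0, 88.0, 98.0] median 145.42857142857142
```

>>> {"api": "carry_out", "payload": {
  "increments": [
    [[0,0,0,0.03,-0.36,0,0],[0,0,0,0.13,-0.78,0,0],[0,0,0,-0.6,-1.1,0,0],[0,0,0,-1.0,-1.3,0.5,0],[0,0,0,-1.0,-1.3,1.8,0]]
  ]
}}

```text
clock: 11.65
ee_pos: [0.4675, -0.0602, 0.1252]
tcp_rot: [-3.137, -0.127, 0.012]
wrist_force: [1.3, -0.3, 0.7]
width: -0.0
gripper_force: 0.0
```

```bash
python3 -c "
from h import *
jig();groove()
# plate / head / blank edges now, from the scene and top depth
for n in ('scene','top'):
    im,d=grab(n);P=cloud(n,d);J=(P[...,:2]-C)@R*1e3;z=P[...,2]*1e3
    for nm,k in (('plate',(abs(J[...,0])<28)&(J[...,1]<-110)&(J[...,1]>-190)&(abs(z-75)<6)),('head',(abs(J[...,0])<28)&(J[...,1]>52)&(J[...,1]<100)&(abs(z-60)<6)),('blank',(abs(J[...,0])<28)&(J[...,1]>105)&(J[...,1]<400)&(abs(z-58)<5))):
        if k.sum(): print(n,nm,k.sum(),np.percentile(J[k][:,1],[1,4,50,96,99]).round(1),'x',np.median(J[k][:,0]).round(1))
"
```

```text
t 11.65 jig [-88.4 -36.6] z 0.1252 F jig [ 1.3 -0.4] 0.7
scene dark at deg [40, 42, 38, 44] [73.0, 76.0, 78.0, 86.0] median 115.71428571428571
wrist dark at deg [40, 42, 38, 44] [101.0, 102.0, 103.0, 117.0] median 156.0
scene plate 217 [-148.  -147.2 -137.3 -128.6 -128.1] x 0.5
scene head 200 [61.3 61.9 71.3 80.8 81.2] x 1.0
scene blank 2323 [138.1 145.2 254.4 365.  372.4] x 1.3
top plate 80 [-150.6 -149.9 -141.3 -131.6 -130.6] x 12.8
top head 147 [53.9 58.6 68.4 78.  78.5] x 0.1
top blank 1520 [134.9 142.4 252.  362.5 370. ] x -1.2
```

The wheel is at +744° (13.0 rad) and the stop hasn't moved. Next I'll go behind the end plate.

>>> {"api": "carry_out", "payload": {
  "increments": [
    [[0,0,0,0.8,-1.15,0,0],[0,0,0,1.65,-2.3,0,0],[0,0,0,2.5,-3.5,0,0],[0,0,0,3.34,-4.7,0,0],[0,0,0,3.34,-4.7,-1.0,0]]
  ]
}}

```text
clock: 12.35
ee_pos: [0.5745, -0.2059, 0.1003]
tcp_rot: [3.135, 0.123, 0.011]
wrist_force: [0.6, -0.2, 1.8]
width: 0.001
gripper_force: 0.0
```

>>> {"api": "carry_out", "payload": {
  "increments": [
    [[0,0,0,0,0,-0.8,0],[0,0,0,0,0,-1.65,0],[0,0,0,0,0,-1.65,0]]
  ]
}}

```text
clock: 12.65
ee_pos: [0.5679, -0.1999, 0.0427]
tcp_rot: [-3.134, -0.128, 0.014]
wrist_force: [-0.4, -0.3, -1.2]
width: -0.004
gripper_force: 0.0
```

```bash
python3 -c "
from h import *
jig();s=robot.state();print(s['ee_pos'],s['tcp_rot'])"
```

```text
t 12.65 jig [   0.3 -184. ] z 0.0427 F jig [-0.4 -0.2] -1.2
[ 0.56789944 -0.1998901   0.0426722 ] [-3.13447159 -0.12819277  0.01435055]
```

>>> {"api": "carry_out", "payload": {
  "increments": [
    [[0,0,0,-0.04,0.5,0.1,0],[0,0,0,-0.07,0.85,0.1,0],[0,0,0,-0.09,1.15,0.1,0],[0,0,0,-0.12,1.45,0.1,0],[0,0,0,-0.14,1.75,0.1,0]]
  ]
}}

```text
clock: 13.15
ee_pos: [0.5674, -0.1485, 0.0531]
tcp_rot: [3.138, 0.128, 0.004]
wrist_force: [0.6, -3.3, 2.2]
width: 0.001
gripper_force: 1.7
```

```bash
cat > e.py <<'E'
from h import *
jig()
for n in ('scene',):
    im,d=grab(n);P=cloud(n,d);J=(P[...,:2]-C)@R*1e3;z=P[...,2]*1e3
    for nm,k in (('head',(abs(J[...,0])<28)&(J[...,1]>52)&(J[...,1]<145)&(abs(z-60)<8)&(im[...,0]<135)),('blank',(abs(J[...,0])<28)&(J[...,1]>105)&(J[...,1]<400)&(abs(z-58)<5))):
        if k.sum(): print(n,nm,k.sum(),np.percentile(J[k][:,1],[1,4,50,96,99]).round(1))
E
python3 e.py
```

```text
t 13.15 jig [   3.9 -132.8] z 0.0531 F jig [ 0.3 -3.3] 2.2
scene head 221 [ 90.1  92.2 102.5 136.6 141. ]
scene blank 2382 [107.5 139.2 250.8 365.1 372.4]
```

>>> {"api": "carry_out", "payload": {
  "increments": [
    [[0,0,0,-0.08,0.15,0,0],[0,0,0,-0.1,0.3,0,0],[0,0,0,-0.12,0.45,0,0],[0,0,0,-0.14,0.6,0,0],[0,0,0,-0.15,0.7,0,0]]
  ]
}}

```text
clock: 13.7
ee_pos: [0.5621, -0.1276, 0.0516]
tcp_rot: [3.139, 0.128, 0.0]
wrist_force: [2.7, -3.8, 1.0]
width: -0.003
gripper_force: 1.6
```

Run:
```python
from h import *
jig()
im,d=grab('scene')
cv2.imwrite('pics/s5.png',cv2.resize(im[190:290,150:420],(800,296),interpolation=2)[:,:,::-1])
```

```text
t 13.7 jig [   0.4 -111.5] z 0.0516 F jig [ 2.4 -4. ] 1.0
```

View pics/s5.png

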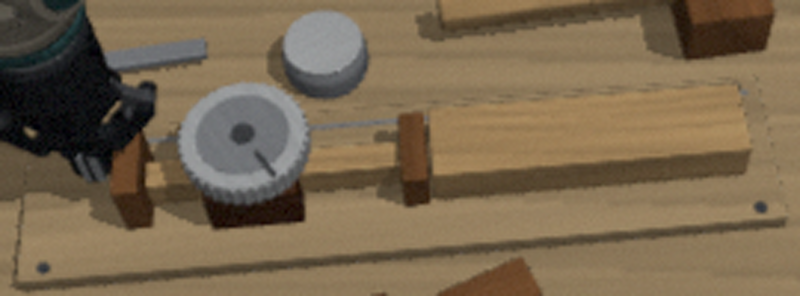

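The head's face at (425,150) is about 3 mm short of the blank's end at (430,150). I'll creep in and watch the force.

>>> {"api": "carry_out", "payload": {
  "increments": [
    [[0,0,0,0,0.04,0,0],[0,0,0,0,0.07,0,0],[0,0,0,0,0.1,0,0],[0,0,0,0,0.1,0,0]]
  ]
}}

```text
clock: 14.15
ee_pos: [0.5618, -0.125, 0.0514]
tcp_rot: [-3.139, -0.128, 0.001]
wrist_force: [-1.7, -3.9, 1.3]
width: -0.003
gripper_force: 1.3
```

```bash
cat > g.py <<'E'
from h import *
s=robot.state()
jig()
im,d=grab('scene')
# brightness profile along jig y at heights of head/blank tops (z=.058), averaged over x +-20
y=np.arange(100,160,1.)/1e3;x=np.arange(-20,21,4)/1e3
m=robot.camera_model('scene');T=np.array(m['cam_to_world']);f=240/np.tan(np.radians(m['vfov'])/2)
g=np.stack(np.meshgrid(x,y),-1)@R.T+C;W=np.dstack([g,np.full(g.shape[:2],.059)])
q=(W-T[:3,3])@T[:3,:3]
b=cv2.remap(im[...,0],(q[...,0]/q[...,2]*f+m['cx']).astype(np.float32),(q[...,1]/q[...,2]*f+m['cy']).astype(np.float32),1).mean(1)
print(b[15:50].round().astype(int).tolist(),'from y=115')
E
python3 g.py
```

```text
t 14.15 jig [   0.3 -108.8] z 0.0514 F jig [-2.  -3.7] 1.3
[90, 86, 88, 91, 93, 94, 94, 93, 93, 94, 95, 96, 98, 100, 102, 103, 105, 105, 104, 99, 93, 100, 121, 140, 149, 155, 156, 156, 155, 155, 156, 156, 156, 156, 156] from y=115
```

>>> {"api": "carry_out", "payload": {
  "increments": [
    [[0,0,0,0,0.03,0,0],[0,0,0,0,0.06,0,0],[0,0,0,0,0.06,0,0]]
  ]
}}

```text
clock: 14.5
ee_pos: [0.5618, -0.1238, 0.0515]
tcp_rot: [3.138, 0.127, -0.001]
wrist_force: [-0.8, -5.7, 2.4]
width: -0.002
gripper_force: 2.7
```

```bash
python3 g.py
```

```text
t 14.5 jig [   0.4 -107.7] z 0.0515 F jig [-1.3 -5.6] 2.4
[100, 91, 86, 87, 90, 92, 94, 94, 93, 93, 94, 95, 97, 99, 100, 101, 103, 104, 105, 103, 97, 94, 106, 127, 141, 150, 154, 156, 156, 156, 156, 156, 156, 156, 156] from y=115
```

>>> {"api": "carry_out", "payload": {
  "increments": [
    [[0,0,0,0,0.04,0,0],[0,0,0,0,0.08,0,0],[0,0,0,0,0.08,0,0]]
  ]
}}

```text
clock: 14.85
ee_pos: [0.5616, -0.1214, 0.0515]
tcp_rot: [3.138, 0.127, -0.002]
wrist_force: [-2.7, -5.6, 2.1]
width: 0.002
gripper_force: 2.7
```

```bash
python3 g.py; python3 e.py
```

```text
t 14.85 jig [   0.4 -105.3] z 0.0515 F jig [-3.1 -5.4] 2.1
[117, 110, 104, 96, 89, 88, 90, 91, 93, 94, 94, 93, 93, 94, 96, 98, 100, 101, 102, 103, 104, 104, 101, 95, 101, 119, 136, 148, 153, 155, 156, 156, 156, 156, 156] from y=115
t 14.9 jig [   0.4 -105.3] z 0.0515 F jig [-2.  -5.4] 1.9
scene head 216 [117.1 119.8 129.7 139.9 141. ]
scene blank 2496 [122.1 130.3 249.  367.9 375.5]
```

The force rose and the blank has moved about 3 mm with the head, so they're in contact. I'll back off and move clear.

>>> {"api": "carry_out", "payload": {
  "increments": [
    [[0,0,0,0.02,-0.2,0,0],[0,0,0,0.06,-0.8,0,0],[0,0,0,0.12,-1.5,0,0],[0,0,0,0.12,-1.6,1.5,0],[0,0,0,0.12,-1.6,3.0,0]]
  ]
}}

```text
clock: 15.45
ee_pos: [0.5646, -0.1701, 0.1407]
tcp_rot: [-3.137, -0.126, 0.007]
wrist_force: [0.7, -0.5, -0.2]
width: 0.003
gripper_force: 0.0
```

>>> {"api": "carry_out", "payload": {
  "increments": [
    [[0,0,0,0,-1.0,1.0,0],[0,0,0,0,-2.0,2.0,0],[0,0,0,0,-2.0,2.0,0],[0,0,0,0,-2.0,2.0,0]]
  ]
}}

```text
clock: 15.85
ee_pos: [0.5656, -0.2298, 0.2014]
tcp_rot: [-3.139, -0.126, -0.001]
wrist_force: [-1.0, -0.1, -1.4]
width: -0.001
gripper_force: 0.0
```

```bash
python3 g.py
python3 - <<'E'
from h import *
groove(('scene','top'))
im,d=grab('scene')
cv2.imwrite('pics/s6.png',np.vstack([im[190:290,150:420],im[140:240,100:370]])[:,:,::-1].repeat(2,0).repeat(2,1))
E
```

```text
t 15.85 jig [  -4.4 -213.7] z 0.2014 F jig [-1.  0.] -1.4
[113, 107, 100, 92, 85, 84, 87, 89, 90, 91, 91, 91, 91, 91, 92, 94, 96, 98, 99, 100, 100, 100, 97, 92, 98, 116, 132, 143, 148, 150, 150, 151, 151, 151, 150] from y=115
scene dark at deg [40, 42, 38, 36] [72.0, 75.0, 76.0, 84.0] median 112.42857142857143
top dark at deg [34, 36, 32, 38] [60.0, 61.0, 63.0, 67.0] median 95.14285714285714
```

View pics/s6.png

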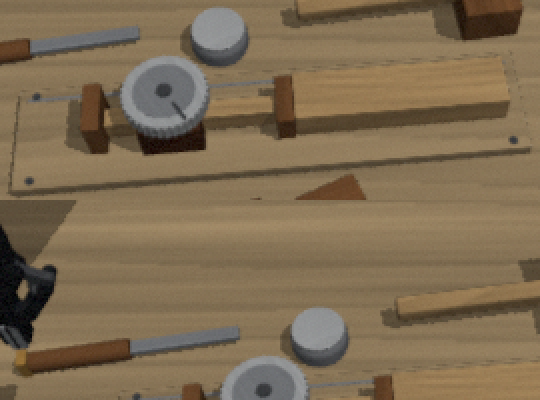

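The head at (287,105) now rests against the blank's end at (295,105), the wheel is unchanged at 40°, and the robot is clear. Handing in.

```bash
python3 -c "
from rig import robot
print(robot.sign_off())"
```

```text
the job is handed in; nothing more can be done
None
```

I turned the wheel about 744° counter-clockwise (13.0 rad), pushed the stop's head up against the blank (which moved about 3 mm), moved the robot clear, and handed the job in at about 16 s; no verdict came back.

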